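# Kit a tool bar into the setting fixture and latch its keeper

### The arm

A 6-joint arm with a two-finger parallel gripper is mounted at the origin on the work surface. World frame = base frame: x ahead of the robot, y to its left, z up, the work surface at z = 0. Lengths are in mm, angles in degrees, forces in N, time in s.
With the tool pointing down it reaches from about 300 to 850 mm from the base axis. Payload 4.2 kg.
Tool frame: the origin (TCP) lies midway between the tips of the shut fingers; the grasp point (between the pads) lies 19 mm behind it; z points along the fingers, y is the line along which they close (so a half turn about z gives the same grasp; the last joint's range is limited). The gripper opens to 91 mm and grips with 3 to 60 N. Pads are 32 mm wide; open, the fingers measure 118 mm over their backs; the gripper's body (76 mm by 178 mm) begins 60 mm behind the grasp point.
Start: joints at [73.854, 18.312, 89.639, -0, 72.044, -1.146], TCP at [148.823, 555.423, 213.976] pointing down, gripper open.
Joint ranges: [-177.97, 177.97], [-48.28, 115.42], [12.27, 149.76], [-77.06, 257.06], [2.81, 150.46], [-146.56, 146.56]. Speed limits (degrees/s): [147.25, 147.25, 180, 180, 180, 180].

### API

Orientations are given as [roll, pitch, yaw] about the fixed x, y, z axes, in that order (R = Rz(yaw) Ry(pitch) Rx(roll)).
In Python, from workcell import state, grab_frame, camera_model, workorder gives the robot as it stands.
- The arm moves only by the tool carry_out, never from a script. Its argument "commands" is a list of rows, each a list of 7 numbers: the turn, a rotation vector about the tool's x, y, z in degrees, then the shift along the tool's x, y, z in mm, then the opening, from -1 (shut) to 1 (fully open). In form: [[ax, ay, az, dx, dy, dz, hand], ...]. A call has 1 to 20 rows; each row is the pose to reach, as a shift and turn from the pose commanded when the call began, along the tool's axes at that moment; what a row does not reach only later rows make up. A row lasts 1/10 s, in which the tool goes at most 50 mm and 8.59 degrees, less where a joint would pass 70% of its speed; a pose out of reach is approached as far as the arm can. A call with a gripper value outside its range is refused whole. The fingers move at their own pace and stop on an object; "force" is the grip in N (left out, the last holds). Time passes only in rows, so rows that repeat a pose let the fingers close. It gives the time, the measured TCP pose, the force, the opening and the grip force at its end, in the units of the state.
- state(): the state, without advancing time (a new reading comes with each control period).
- grab_frame(name): name is "side" or "top" or "wrist"; returns the picture (480x640x3 uint8, red, green, blue); there is no depth.
- camera_model(name): a dict with "fx", "fy", "cx", "cy" (pixels), "origin" and "rotation" of the camera in the world; the wrist camera has in their place "mount" (4x4, takes a point from camera to tool coordinates, whose origin is the TCP and whose axes are the flange's). Camera axes: x right, y up, looking along -z (the intrinsics and any distortion apply to the point x, -y, -z); pixel columns grow to the right and rows downward; lengths in mm; the calibration is good to about 2 mm. The wrist camera is an equidistant fisheye: a pixel r from the principal point sees the ray r / f radians off the axis. A picture is of the moment at which its call begins: read the wrist's pose just before it. camera_model takes no time and is no camera call.
- workorder.job_done(): hands the job in; it is judged then, once.
The state is a dict: "time_s": time; "qpos": joint angles; "qvel": joint speeds; "effort": joint torques, N m; "ee_pos": TCP position; "ee_rot": TCP orientation; "force": force on the tool from outside, world axes, zero at the start; "torque": the same for the moment, N m; "gripper_width": finger opening in mm; "gripper_force": force on a finger pad.
Only numpy, scipy, OpenCV 4.12 (cv2) and the standard library are available. Lean on these libraries where they do the work, as an engineer would, in place of code of your own. Each camera call takes 0.05 s, during which the arm holds its last target. There are 200 camera calls.

### The job

Draw the gold square bar out of the blue rack by its protruding end, lay it flat on the black rubber mat and let go of it, then take it again by its middle and lay it gently into the channel of the green fixture until it lies fully home. Then swing the fixture's yellow keeper bar shut across it until it snaps into its catch, and leave the dark bars and the hubs where they are.

Things in the scene. Friction and masses are not known exactly. Their poses are not given: they have to be found in the camera images.
- gold_bar: The gold (brass-coloured) square bar, 150 x 22 x 22 mm, about 0.5 kg. Origin: centre of its underside (11 mm below its middle); x runs along its length, z up. At the start it lies in one of the three rack holes, its -x end sticking 55 mm out of the rack's front.
- dark_bar_a: Dark steel bar of the same size in another rack hole, same origin and axes; leave it.
- dark_bar_b: Dark steel bar of the same size in another rack hole, same origin and axes; leave it.
- rack: Blue rack block, fixed, 110 mm deep (x), 240 mm wide (y), 72 mm high. Origin: centre of its underside; its front looks along its -x. Three square holes 28 x 28 mm in the front, at y = -75, 0 and +75 mm, their floors 34 mm above the table, 106 mm deep; the bars are drawn out along -x.
- mat: Black rubber mat, fixed, 130 (x) x 200 (y) x 4 mm thick. Origin: centre of its underside on the table.
- fixture: Green fixture, fixed, base plate 210 (x) x 190 (y) x 12 mm. Origin: centre of its underside. An aluminium channel for the bar runs along its y through the centre, in two saddles from 39 to 79 mm either side; between them it is open for the fingers. Hinge post (radius 12, 50 mm high) at x = +75 mm; steel catch block with spring ball (26 x 30, 46 mm high) at x = -75 mm.
- fixture_seat (a point): Centre of the channel's floor, 24 mm above the table, axes as the fixture's: a seated bar has its underside centre here, its length along y. The channel is 27 mm wide between cheeks flared at the top (45 mm above the table); end plates 39 mm high close it 79 mm either side of here. The middle 78 mm has no cheeks and is open down to the base plate.
- keeper (a joint): Angle of the yellow keeper bar, rad: 0 = shut (across the channel, from hinge post to catch block, along the fixture's -x); grows as it opens, clockwise from above: at 1.57 it points along the fixture's +y. Limit 1.9. Stays where left. In the last 0.08 rad it rides over the spring ball (a few newtons at the knob); below 0.03 rad it is pulled home to the stop at 0.
- keeper_hinge (a point): Point on the keeper's vertical hinge axis, at the height of the keeper bar's underside, 51 mm above the table. The keeper bar is 18 mm wide and 12 mm thick and reaches 180 mm from the axis. x of this frame points from the knob to the hinge.
- keeper_knob (a point): Point in the red upright knob on the keeper bar, 170 mm from the hinge axis: round, 16 mm diameter, rising 42 mm above the bar from 63 to 105 mm above the table; this point is on its axis at 91 mm.
- hub_a: Turned steel flange hub, 64 mm diameter, 34 mm high, loose bystander; origin centre of underside.
- hub_b: The same kind of hub, loose bystander.
Not all that is in view belongs to the job. What is shaped like the gold_bar but pink is not meant.

How it is judged (in metres and radians):
On the way, in this order (a step that is already met when the one before it is completed fails the run):
1. the gold bar lies flat on the mat, let go (contact force between gold_bar and mat above 1 N and angle between gold_bar's own z axis and vertical below 0.1 rad and contact force between the fingers and gold_bar below 0.1 N and linear speed of gold_bar below 0.02 m/s and height (world z) of gold_bar below 0.008 m), for 0.2 s.
2. the gold bar lies fully home in the fixture's channel, let go, with the keeper still open (x of gold_bar in the frame of fixture_seat between -0.005 and 0.005 m and y of gold_bar in the frame of fixture_seat between -0.007 and 0.007 m and z of gold_bar in the frame of fixture_seat below 0.003 m and angle between the x axis of gold_bar and the y axis of fixture_seat, either way round below 0.07 rad and angle between gold_bar's own z axis and vertical below 0.06 rad and contact force between the fingers and gold_bar below 0.1 N and linear speed of gold_bar below 0.02 m/s and value of joint keeper above 0.6 rad), for 0.2 s.
At the end, for the whole second after the job is handed in: The gold bar lies at rest in the channel (underside within 3 mm of the floor, centred within 5 mm across and 7 mm along, within 0.07 rad of the channel), and the keeper is at rest snapped shut (joint below 0.03 rad) (x of gold_bar in the frame of fixture_seat between -0.005 and 0.005 m and y of gold_bar in the frame of fixture_seat between -0.007 and 0.007 m and z of gold_bar in the frame of fixture_seat below 0.003 m and angle between the x axis of gold_bar and the y axis of fixture_seat, either way round below 0.07 rad and angle between gold_bar's own z axis and vertical below 0.06 rad and linear speed of gold_bar below 0.02 m/s and value of joint keeper below 0.03 rad and velocity of joint keeper between -0.05 and 0.05 rad/s); the robot touches nothing.
It fails at once if a dark bar is moved more than 25 mm (distance of any of dark_bar_a, dark_bar_b from where it was at the start of the episode above 0.025 m).
It fails at once if a hub is moved more than 30 mm (distance of any of hub_a, hub_b from where it was at the start of the episode above 0.03 m).
It fails at once if the gold bar is dropped into the fixture (within 30 mm of home at over 0.4 m/s) (distance between gold_bar and fixture_seat below 0.03 m and linear speed of gold_bar above 0.4 m/s).
It also fails if it takes over 72 s, if anything falls off the work surface, if the arm or the gripper's body presses on something with over 40 N, if the wrist force passes 120 N, or if a joint passes its speed limit or range.

## Working session

There is one attempt and no reset: what is moved stays moved. The work goes in short steps, Python scripts to look and compute and a tool call to move; the robot and the scene stay as the last step left them, time stands still between calls to the robot, and variables do not carry over. Pictures are saved under pics/ and viewed, at most 13 in all, crops included, and the job is handed in when it is done.

Besides the shell and the picture viewer there is one more tool, called after "Request:" as name([rows], argument=value, ...), one row to a line, values as JSON. carry_out: Moves the arm, as the interface text tells. Its arguments: {"type":"object","properties":{"commands":{"type":"array"},"force":{"type":"number"}},"required":["commands"]}

```bash
mkdir -p pics; ls
python3 - <<'E'
from workcell import *
import cv2,numpy as np
for n in ["top","side","wrist"]:
    f=grab_frame(n); cv2.imwrite(f"pics/{n}0.png",f[:,:,::-1]); print(n,{k:np.round(v,4).tolist() if not isinstance(v,str) else v for k,v in camera_model(n).items()})
print(state())
E
```

```text
pics
top {'fx': 574.1944, 'fy': 574.1944, 'cx': 318.9433, 'cy': 234.2224, 'origin': [397.6306, 30.2002, 1202.5903], 'rotation': [4.9356, -0.009, -89.4519]}
side {'fx': 439.6843, 'fy': 439.6843, 'cx': 312.5229, 'cy': 243.7812, 'origin': [261.4635, -662.3647, 524.7821], 'rotation': [59.2548, -0.7438, -15.8589]}
wrist {'fx': 371.6483, 'fy': 371.6483, 'cx': 321.4887, 'cy': 234.4259, 'mount': [[0.0008, 0.9658, 0.2592, 74.0014], [1.0, -0.0008, -0.0001, 0.9165], [0.0001, 0.2592, -0.9658, -170.0207], [0.0, 0.0, 0.0, 1.0]]}
{'time_s': 0.15, 'qpos': array([ 7.38549232e+01,  1.83423483e+01,  8.96900337e+01, -1.58432436e-03,
        7.20421865e+01, -1.14655369e+00]), 'qvel': array([-0.06606556, -0.19143305, -0.29887998, -0.03506455, -0.07332654,
       -0.01023265]), 'effort': array([ 2.17998262e-03, -4.12773478e+01, -2.32155704e+01,  7.30340648e-02,
        4.32859396e-02, -1.01262708e-04]), 'ee_pos': array([148.71796254, 555.05285841, 213.32435729]), 'ee_rot': array([-1.79925416e+02,  1.41016148e-05,  1.65001966e+02]), 'force': array([-0.19847209, -0.83016083, -0.41751814]), 'torque': array([-0.00957373,  0.03136629, -0.01813625]), 'gripper_force': 0.0, 'gripper_width': 91.53969656709988}
```

View pics/top0.png

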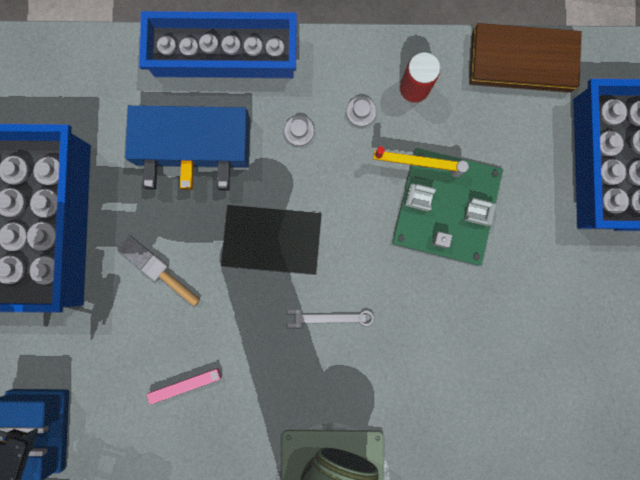

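View pics/side0.png

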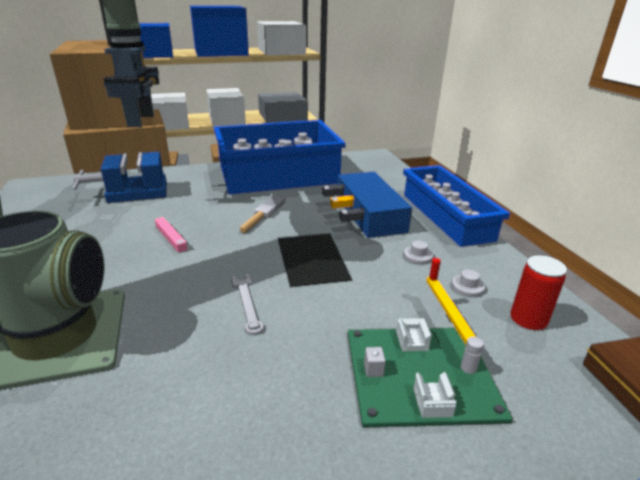

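The top picture shows the blue rack at (188,135). Its middle bar, at (186,175), is gold, and the bars at (150,175) and (223,175) are dark. The mat is at (271,240), the fixture at (450,208) and the keeper runs from (380,154) to (462,166), standing open. The pink bar at (185,387) is the decoy. The candidates are gold (186,175) and pink (185,387). The rack one fits, being brass and in a rack hole, so I'll confirm it in an enlarged crop.

Run:
```python
import cv2
f=cv2.imread("pics/top0.png")
cv2.imwrite("pics/c1.png",cv2.resize(f[95:285,115:330],None,fx=3.6,fy=3.1,interpolation=cv2.INTER_CUBIC) if 0 else cv2.resize(f[95:285,115:330],None,fx=3,fy=3,interpolation=cv2.INTER_CUBIC))
cv2.imwrite("pics/c2.png",cv2.resize(f[130:270,365:515],None,fx=4,fy=4,interpolation=cv2.INTER_CUBIC))
```

```text
(no output)
```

View pics/c1.png

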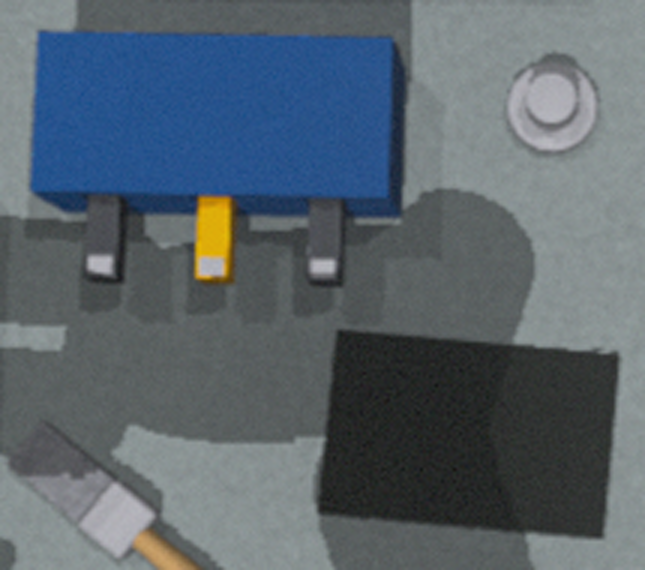

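View pics/c2.png

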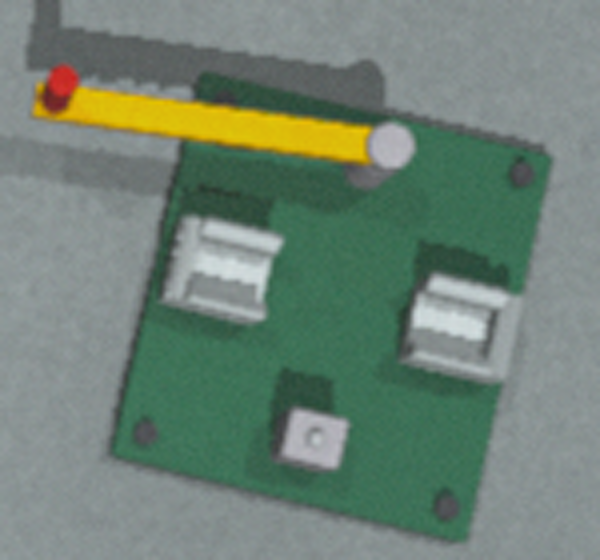

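The crop confirms it: the middle bar, crop (215,240), is gold in a rack hole between two dark ones. The fixture corners, hinge cap at crop (392,146), knob top at (64,75) and catch block at (312,438) are all clear.

```bash
cat > h.py <<'E'
import numpy as np, cv2
from scipy.spatial.transform import Rotation as Ro
from scipy.optimize import least_squares
from workcell import *
def unproj(name,uv,z):
    c=camera_model(name); R=Ro.from_euler('xyz',c['rotation'],degrees=True).as_matrix()
    uv=np.atleast_2d(uv).astype(float); zz=np.broadcast_to(z,len(uv))
    d=np.c_[(uv[:,0]-c['cx'])/c['fx'],-(uv[:,1]-c['cy'])/c['fy'],-np.ones(len(uv))]@R.T
    o=np.array(c['origin']); return o+d*((zz-o[2])/d[:,2])[:,None]
def wrist(uv,z,pos,rot):
    c=camera_model('wrist'); M=np.array(c['mount']); uv=np.atleast_2d(uv).astype(float)
    p=(uv-[c['cx'],c['cy']])/c['fx']; r=np.linalg.norm(p,axis=1)+1e-9
    d=np.c_[p[:,0]/r*np.sin(r),-p[:,1]/r*np.sin(r),-np.cos(r)]
    T=Ro.from_euler('xyz',rot,degrees=True).as_matrix(); d=d@M[:3,:3].T@T.T; o=T@M[:3,3]+pos
    return o+d*((z-o[2])/d[:,2])[:,None]
def fit(model,pts):  # 2D rigid fit
    model=np.array(model,float);pts=np.array(pts)[:,:2]; a=model-model.mean(0); b=pts-pts.mean(0)
    th=np.arctan2((a[:,0]*b[:,1]-a[:,1]*b[:,0]).sum(),(a*b).sum())
    R=np.array([[np.cos(th),-np.sin(th)],[np.sin(th),np.cos(th)]]); t=pts.mean(0)-R@model.mean(0)
    return t,np.degrees(th),np.abs(pts-(model@R.T+t)).max()
E
python3 - <<'E'
from h import *
np.set_printoptions(precision=1,suppress=True)
c1=lambda p:np.array(p,float)/3+[115,95]-1/3
c2=lambda p:np.array(p,float)/4+[365,130]-3/8
sq=lambda x,y:[(x/2,y/2),(x/2,-y/2),(-x/2,-y/2),(-x/2,y/2)]
print('rack',fit(sq(110,240),unproj('top',c1([(38,31),(392,37),(388,199),(31,190)]),72)))
print('mat',fit(sq(130,200),unproj('top',c1([(337,331),(619,352),(603,537),(319,512)]),4)))
print('fix',fit(sq(210,190),unproj('top',c2([(205,72),(552,155),(468,542),(112,455)]),12)))
print('bar end top L/R, mid root',unproj('top',c1([(196,277),(231,277),(214,277),(216,197)]),56))
print('hinge',unproj('top',c2([(392,146)]),64),'knob',unproj('top',c2([(64,75)]),105),'catch',unproj('top',c2([(314,438)]),46))
print('hubs',unproj('top',[(299,126),(361,109)],34))
s=state();print(s['ee_pos'],s['ee_rot'])
E
```

```text
rack (array([697.3, 300.9]), np.float64(-0.6019173483116043), np.float64(1.4026559104670469))
mat (array([490.4, 131. ]), np.float64(-4.175114822659805), np.float64(1.5401858844879825))
fix (array([ 562.7, -238.6]), np.float64(-13.287479828271344), np.float64(1.4013008115900902))
bar end top L/R, mid root [[589.6 312.3  56. ]
 [589.9 288.8  56. ]
 [589.7 300.2  56. ]
 [644.4 300.5  56. ]]
hinge [[ 636.2 -256.7   64. ]] knob [[661.  -87.4 105. ]] catch [[ 490. -220.   46.]]
hubs [[723.7  74.6  34. ]
 [761.1 -54.1  34. ]]
[148.7 555.1 213.3] [-179.9    0.   165. ]
```

```bash
cat >> h.py <<'E'
def go(x,y,z,yaw):
    s=state(); R=Ro.from_euler('xyz',s['ee_rot'],degrees=True); T=Ro.from_euler('xyz',[180,0,yaw],degrees=True)
    print('t',round(s['time_s'],2),'turn',np.round((R.inv()*T).as_rotvec(degrees=True),2),'shift',np.round(R.inv().apply(np.array([x,y,z])-s['ee_pos']),1),'pos',np.round(s['ee_pos'],1),np.round(s['ee_rot'],2),'F',np.round(s['force'],1),'w',round(s['gripper_width'],1),round(s['gripper_force'],1))
E
python3 -c "
from h import *
go(620,301,190,179.4)"
```

```text
t 0.15 turn [-7.00e-02 -1.00e-02 -1.44e+01] shift [-521.  -123.4   23.5] pos [148.7 555.1 213.3] [-179.93    0.    165.  ] F [-0.2 -0.8 -0.4] w 91.5 0.0
```

Request:
carry_out([
  [0, 0, -14.4, -50, -12, 2, 0],
  [0, 0, -14.4, -95, -22, 4, 0],
  [0, 0, -14.4, -140, -33, 6, 0],
  [0, 0, -14.4, -185, -44, 8, 0],
  [0, 0, -14.4, -230, -55, 10, 0],
  [0, 0, -14.4, -275, -65, 12, 0],
  [0, 0, -14.4, -320, -76, 14, 0],
  [0, 0, -14.4, -365, -86, 16, 0],
  [0, 0, -14.4, -410, -97, 18, 0],
  [0, 0, -14.4, -455, -108, 20, 0],
  [0, 0, -14.4, -490, -116, 22, 0],
  [0, 0, -14.4, -510, -121, 23, 0],
  [0, 0, -14.4, -521, -123.4, 23.5, 0],
  [0, 0, -14.4, -521, -123.4, 23.5, 0],
  [0, 0, -14.4, -521, -123.4, 23.5, 0],
], force=55)

```text
time_s: 1.65
ee_pos: [619.2, 301.9, 190.3]
ee_rot: [180.0, -0.1, 179.4]
force: [-0.4, -0.5, 0.2]
gripper_width: 45.1
gripper_force: 0.0
```

Run:
```python
from h import *
s=state(); f=grab_frame('wrist'); cv2.imwrite('pics/w1.png',f[:,:,::-1])
go(620,301,26,179.4)
hsv=cv2.cvtColor(f,cv2.COLOR_RGB2HSV); m=cv2.inRange(hsv,(15,120,80),(32,255,255))
n,l,st,ce=cv2.connectedComponentsWithStats(m)
i=1+st[1:,4].argmax(); print(st[i],ce[i]); r=cv2.minAreaRect(np.argwhere(l==i)[:,::-1].astype(np.float32)); b=cv2.boxPoints(r); print(b, wrist(b,56,s['ee_pos'],s['ee_rot']))
```

```text
t 1.7 turn [ 0.02 -0.04  0.06] shift [ -1.1  -1.3 164.6] pos [619.  302.2 190.6] [ 1.7998e+02 -4.0000e-02  1.7946e+02] F [ 0.1  0.6 -0.7] w 45.4 0.0
[ 197  356  332   32 5184] [370.11979167 375.57214506]
[[196.50667 369.27322]
 [527.3418  355.35458]
 [528.3897  380.26193]
 [197.55457 394.18057]] [[770.01940751 172.57904057  56.        ]
 [766.63670222 528.02956092  56.        ]
 [803.21539919 539.99247883  56.        ]
 [804.37630004 167.53118284  56.        ]]
```

View pics/w1.png

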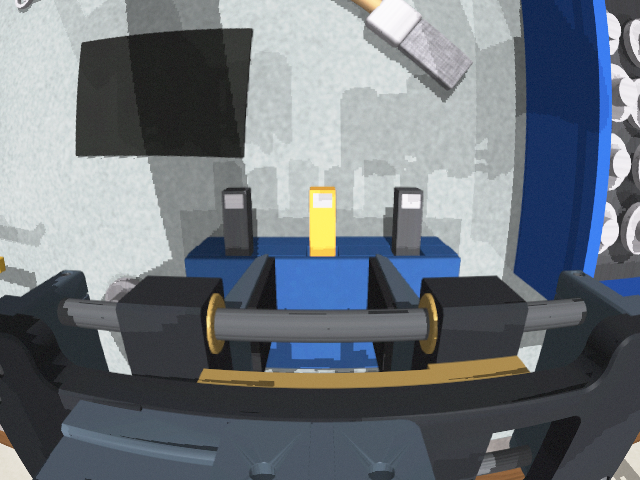

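The wrist view shows the gold bar (310–336, 187–256) sticking out between the two dark bars (237 and 407). It is centred between the open fingers (272–370).

Run:
```python
from h import *
s=state(); print(wrist([(310,190),(336,190),(311,255),(336,255),(224,193),(422,193)],56,s['ee_pos'],s['ee_rot']))
```

```text
[[588.86183082 294.2122272   56.        ]
 [589.04056355 315.69927146  56.        ]
 [645.23628197 294.17659688  56.        ]
 [645.42937531 315.74114863  56.        ]
 [589.93782486 221.1922214   56.        ]
 [591.33526578 388.89695134  56.        ]]
```

Request:
carry_out([
  [0, 0, 0, -1, 1, 40, 0],
  [0, 0, 0, -1, 1, 80, 0],
  [0, 0, 0, -1, 1, 115, 0],
  [0, 0, 0, -1, 1, 140, 0],
  [0, 0, 0, -1, 1, 155, 0],
  [0, 0, 0, -1, 1, 164, 0],
  [0, 0, 0, -1, 1, 164, 0],
  [0, 0, 0, -1, 1, 164, -0.3],
  [0, 0, 0, -1, 1, 164, -0.5],
  [0, 0, 0, -1, 1, 164, -0.6],
  [0, 0, 0, -1, 1, 164, -0.8],
  [0, 0, 0, -1, 1, 164, -1],
  [0, 0, 0, -1, 1, 164, -1],
  [0, 0, 0, -1, 1, 164, -1],
], force=30)

```text
time_s: 3.1
ee_pos: [621.7, 302.6, 27.6]
ee_rot: [180.0, 0.1, 179.4]
force: [-1.0, -0.3, 4.8]
gripper_width: 21.9
gripper_force: 30.0
```

Request:
carry_out([
  [0, 0, 0, 0, 0, -1, -1],
  [0, 0, 0, 5, 0, -2, -1],
  [0, 0, 0, 12, 0, -2, -1],
  [0, 0, 0, 20, 0, -2, -1],
  [0, 0, 0, 30, 0, -2, -1],
  [0, 0, 0, 40, 0, -2, -1],
  [0, 0, 0, 50, 0, -2, -1],
  [0, 0, 0, 60, 0, -2, -1],
  [0, 0, 0, 70, 0, -2, -1],
  [0, 0, 0, 80, 0, -2, -1],
  [0, 0, 0, 90, 0, -2, -1],
  [0, 0, 0, 100, 0, -2, -1],
  [0, 0, 0, 110, 0, -2, -1],
  [0, 0, 0, 118, 0, -2, -1],
  [0, 0, 0, 122, 0, -2, -1],
  [0, 0, 0, 122, 0, -2, -1],
], force=60)

```text
time_s: 4.7
ee_pos: [498.6, 303.7, 28.5]
ee_rot: [-180.0, -0.0, 179.4]
force: [0.1, 0.1, -5.5]
gripper_width: 21.6
gripper_force: 60.0
```

Run:
```python
from h import *
cv2.imwrite('pics/s2.png',grab_frame('side')[100:350,200:500,::-1].repeat(2,0).repeat(2,1)); go(500,172,60,76.7)
```

```text
t 4.75 turn [4.0000e-02 1.0000e-02 1.0271e+02] shift [  -2.1 -131.8  -31.4] pos [499.3 303.8  28.6] [1.7998e+02 4.0000e-02 1.7941e+02] F [ 0.2 -0.2 -5.7] w 21.9 60.0
```

View pics/s2.png

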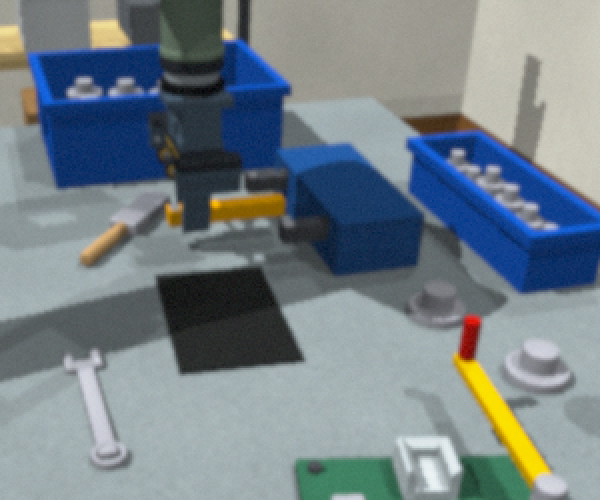

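The side view shows the bar level in the fingers at crop (170–285, 212), clear of the rack, and both dark bars still in place. I'll lift, turn, and carry it over the mat.

Request:
carry_out([
  [0, 0, 0, 0, 0, -25, -1],
  [0, 0, 0, 0, 0, -50, -1],
  [0, 0, 8, 0, -10, -52, -1],
  [0, 0, 16, 0, -20, -52, -1],
  [0, 0, 24, 0, -32, -52, -1],
  [0, 0, 32, 0, -44, -52, -1],
  [0, 0, 40, 0, -56, -52, -1],
  [0, 0, 48, 0, -68, -52, -1],
  [0, 0, 56, 0, -80, -52, -1],
  [0, 0, 64, 0, -92, -52, -1],
  [0, 0, 72, 0, -104, -50, -1],
  [0, 0, 80, 0, -114, -47, -1],
  [0, 0, 88, -1, -124, -44, -1],
  [0, 0, 95, -2, -130, -40, -1],
  [0, 0, 100, -2, -132, -32, -1],
  [0, 0, 102.7, -2, -132, -20, -1],
  [0, 0, 102.7, -2, -132, -15, -1],
  [0, 0, 102.7, -2, -132, -12, -1],
  [0, 0, 102.7, -2, -132, -12, -1],
])

```text
time_s: 6.65
ee_pos: [500.1, 171.8, 40.4]
ee_rot: [180.0, -0.0, 76.7]
force: [0.7, -0.6, -6.7]
gripper_width: 21.5
gripper_force: 60.0
```

Run:
```python
from h import *
go(500,172,6,76.7)
f=grab_frame('top'); m=cv2.inRange(cv2.cvtColor(f,cv2.COLOR_RGB2HSV),(15,120,80),(32,255,255)); m[:,340:]=0
p=np.argwhere(m)[:,::-1].astype(np.float32); b=cv2.boxPoints(cv2.minAreaRect(p)); print(len(p),unproj('top',b,68))
```

```text
t 6.65 turn [ 0.01 -0.01  0.04] shift [ 0.2 -0.2 34.4] pos [500.1 171.8  40.4] [ 1.7999e+02 -1.0000e-02  7.6740e+01] F [ 0.7 -0.6 -6.7] w 21.5 60.0
545 [[424.64089988 346.80084521  68.        ]
 [520.71126293  67.11338713  68.        ]
 [464.2611209   47.79916118  68.        ]
 [368.9958713  326.43762031  68.        ]]
```

Request:
carry_out([
  [0, 0, 0, 0, 0, 10, -1],
  [0, 0, 0, 0, 0, 20, -1],
  [0, 0, 0, 0, 0, 28, -1],
  [0, 0, 0, 0, 0, 33, -1],
  [0, 0, 0, 0, 0, 34.5, -1],
  [0, 0, 0, 0, 0, 34.5, -1],
])

```text
time_s: 7.3
ee_pos: [499.7, 171.6, 5.6]
ee_rot: [-180.0, 0.0, 76.7]
force: [-0.3, -0.0, -6.0]
gripper_width: 21.5
gripper_force: 60.0
```

Request:
carry_out([
  [0, 0, 0, 0, 0, 0, -1],
  [0, 0, 0, 0, 0, 0, -1],
  [0, 0, 0, 0, 0, 0, -1],
  [0, 0, 0, 0, 0, 0, -1],
], force=3)

```text
time_s: 7.7
ee_pos: [500.1, 171.8, 6.4]
ee_rot: [180.0, -0.0, 76.7]
force: [-0.8, 0.4, -1.7]
gripper_width: 21.8
gripper_force: 3.0
```

Request:
carry_out([
  [0, 0, 0, 0, 0, 0, -0.4],
  [0, 0, 0, 0, 0, 0, -0.3],
  [0, 0, 0, 0, 0, 0, 0.2],
  [0, 0, 0, 0, 0, 0, 0.2],
  [0, 0, 0, 0, 0, 0, 0.2],
  [0, 0, 0, 0, 0, 0, 0.2],
  [0, 0, 0, 0, 0, -20, 0.2],
  [0, 0, 0, 0, 0, -60, 0.2],
  [0, 0, 0, 0, 0, -100, 0.2],
  [0, 0, 0, -100, 0, -130, 0.2],
  [0, 0, 0, -150, 0, -144, 0.2],
  [0, 0, 0, -150, 0, -144, 0.2],
  [0, 0, 0, -150, 0, -144, 0.2],
])

```text
time_s: 9.0
ee_pos: [464.6, 22.1, 151.5]
ee_rot: [179.9, 0.0, 76.5]
force: [-0.2, 0.9, 0.2]
gripper_width: 54.5
gripper_force: 0.0
```

Run:
```python
from h import *
s=state(); f=grab_frame('wrist'); cv2.imwrite('pics/w2.png',f[:,:,::-1]); go(490,131,6,76.7)
```

```text
t 9.05 turn [ 0.12 -0.   -0.23] shift [110.6  -1.2 145.1] pos [465.   23.2 151.1] [179.88  -0.    76.47] F [ 0.1 -0.4 -0.1] w 54.5 0.0
```

View pics/w2.png

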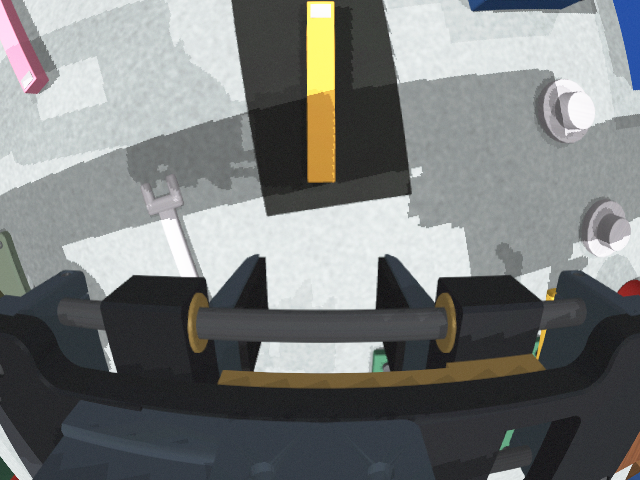

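The bar lies flat on the mat, from its far end at (321,1) to its near end at (322,182), and is aligned with the tool.

Run:
```python
from h import *
s=state(); P=wrist([(321,2),(321.5,182)],26,s['ee_pos'],s['ee_rot']); print(P,np.linalg.norm(P[0]-P[1]),np.degrees(np.arctan2(*(P[0]-P[1])[1::-1]))); 
# top camera
f=grab_frame('top'); m=cv2.inRange(cv2.cvtColor(f,cv2.COLOR_RGB2HSV),(18,130,80),(30,255,255)); m[:,:228]=0;m[:,330:]=0;m[:205]=0
p=np.argwhere(m)[:,::-1].astype(np.float32); r=cv2.minAreaRect(p); b=unproj('top',cv2.boxPoints(r),26); print(len(p),r,b,b.mean(0))
```

```text
[[507.37608038 204.3839444   26.        ]
 [473.2509835   60.31251417  26.        ]] 148.05775645490624 76.67437065794881
475 ((255.82354736328125, 235.20591735839844), (43.89894104003906, 12.12678050994873), 14.03624439239502) [[494.35797761 207.54520876  26.        ]
 [518.73011487 202.03278423  26.        ]
 [497.56103601 113.96827672  26.        ]
 [473.2649711  119.62755569  26.        ]] [495.9785249  160.79345635  26.        ]
```

Request:
carry_out([
  [0, 0, -0.2, 40, -0.5, 20, 0.2],
  [0, 0, -0.2, 80, -1, 50, 0.2],
  [0, 0, -0.2, 105, -1.2, 85, 0.2],
  [0, 0, -0.2, 111.5, -1.2, 110, 0.2],
  [0, 0, -0.2, 111.5, -1.2, 130, 0.2],
  [0, 0, -0.2, 111.5, -1.2, 140, 0.2],
  [0, 0, -0.2, 111.5, -1.2, 145, 0.2],
  [0, 0, -0.2, 111.5, -1.2, 145, 0],
  [0, 0, -0.2, 111.5, -1.2, 145, -0.3],
  [0, 0, -0.2, 111.5, -1.2, 145, -0.6],
  [0, 0, -0.2, 111.5, -1.2, 145, -1],
  [0, 0, -0.2, 111.5, -1.2, 145, -1],
  [0, 0, -0.2, 111.5, -1.2, 145, -1],
], force=40)

```text
time_s: 10.4
ee_pos: [490.4, 134.5, 5.3]
ee_rot: [179.9, -0.0, 76.9]
force: [1.5, -0.7, 1.4]
gripper_width: 21.9
gripper_force: 40.0
```

Request:
carry_out([
  [0, 0, 0, 0, 0, -5, -1],
  [0, 0, 0, 0, 0, -20, -1],
  [0, 0, 0, 0, 0, -50, -1],
  [0, 0, 0, 0, 0, -80, -1],
  [0, 0, 0, 0, 0, -110, -1],
  [0, 0, 0, 0, 0, -130, -1],
  [0, 0, 0, 0, 0, -140, -1],
  [0, 0, 0, 0, 0, -140, -1],
])

```text
time_s: 11.2
ee_pos: [489.7, 134.5, 145.4]
ee_rot: [180.0, -0.0, 76.9]
force: [0.0, -0.5, -6.6]
gripper_width: 22.0
gripper_force: 40.0
```

Run:
```python
from h import *
go(562.7,-238.6,150,76.7)
f=grab_frame('wrist'); cv2.imwrite('pics/w3.png',f[:,:,::-1])
```

```text
t 11.2 turn [ 0.04 -0.03  0.2 ] shift [-346.8  155.7   -4.7] pos [489.7 134.5 145.4] [ 1.7996e+02 -3.0000e-02  7.6900e+01] F [ 0.  -0.5 -6.6] w 22.0 40.0
```

Run:
```python
from h import *
go(470,-412,220,76.7)
```

```text
t 11.25 turn [-0.08  0.03  0.2 ] shift [-536.4  105.2  -75.6] pos [489.  134.3 144.3] [-1.7992e+02  3.0000e-02  7.6900e+01] F [-1.1  0.9 -6.4] w 21.9 40.0
```

Request:
carry_out([
  [0, 0, 0, -20, 4, -20, -1],
  [0, 0, 0, -60, 12, -40, -1],
  [0, 0, 0, -100, 20, -60, -1],
  [0, 0, 0, -140, 28, -75, -1],
  [0, 0, 0, -180, 36, -75, -1],
  [0, 0, 0, -220, 44, -75, -1],
  [0, 0, 0, -260, 52, -75, -1],
  [0, 0, 0, -300, 60, -75, -1],
  [0, 0, 0, -340, 67, -75, -1],
  [0, 0, 0, -380, 75, -75, -1],
  [0, 0, 0, -420, 83, -75, -1],
  [0, 0, 0, -460, 90, -75, -1],
  [0, 0, 0, -500, 98, -75, -1],
  [0, 0, 0, -525, 103, -75, -1],
  [0, 0, 0, -536, 105, -75, -1],
  [0, 0, 0, -536, 105, -75, -1],
  [0, 0, 0, -536, 105, -75, -1],
  [0, 0, 0, -536, 105, -75, -1],
])

```text
time_s: 13.05
ee_pos: [470.6, -409.7, 219.5]
ee_rot: [-179.9, -0.1, 77.0]
force: [0.6, 0.5, -5.7]
gripper_width: 21.5
gripper_force: 40.0
```

Run:
```python
from h import *
s=state(); f=grab_frame('wrist'); cv2.imwrite('pics/w4.png',f[:,:,::-1]); np.save('w4.npy',np.r_[s['ee_pos'],s['ee_rot']]); go(0,0,0,76.7)
```

```text
t 13.1 turn [-0.03 -0.05  0.28] shift [ 293.1 -550.8  220.4] pos [ 470.7 -409.8  219.8] [-1.7997e+02 -5.0000e-02  7.6980e+01] F [ 0.7 -0.9 -6.3] w 21.6 40.0
```

View pics/w4.png

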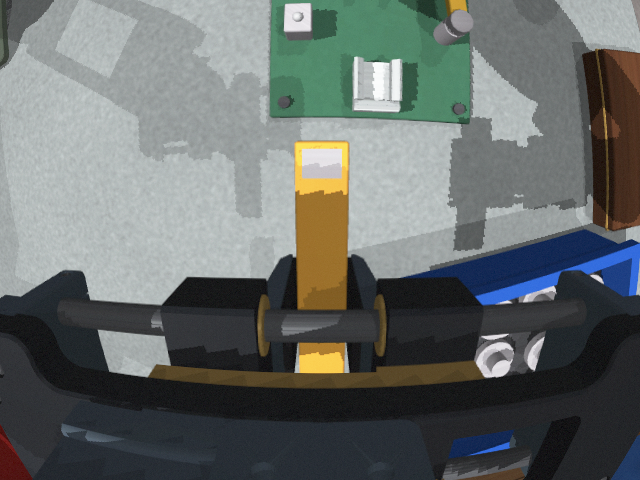

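The near saddle (355–402, 60–110), plate front corners (270,116) and (470,123), catch (298,18) and post (455,25) show, but the far half is out of view. I'll move closer.

Request:
carry_out([
  [0, 0, 0, 30, -15, -10, -1],
  [0, 0, 0, 65, -25, -20, -1],
  [0, 0, 0, 85, -30, -30, -1],
  [0, 0, 0, 85, -30, -30, -1],
  [0, 0, 0, 85, -30, -30, -1],
  [0, 0, 0, 85, -30, -30, -1],
])

```text
time_s: 13.7
ee_pos: [460.7, -322.2, 249.8]
ee_rot: [180.0, 0.0, 76.9]
force: [0.5, 0.0, -5.7]
gripper_width: 21.8
gripper_force: 40.0
```

Run:
```python
from h import *
s=state(); f=grab_frame('wrist'); cv2.imwrite('pics/w5.png',f[:300,270:590,::-1].repeat(2,0).repeat(2,1)); np.save('w5.npy',np.r_[s['ee_pos'],s['ee_rot']]); go(562.7,-238.6,150,76.7)
```

```text
t 13.75 turn [-0.03  0.01  0.18] shift [104.8  80.5  99.4] pos [ 460.6 -322.3  249.5] [-1.7997e+02  1.0000e-02  7.6880e+01] F [ 0.7  0.7 -5.4] w 21.9 40.0
```

View pics/w5.png

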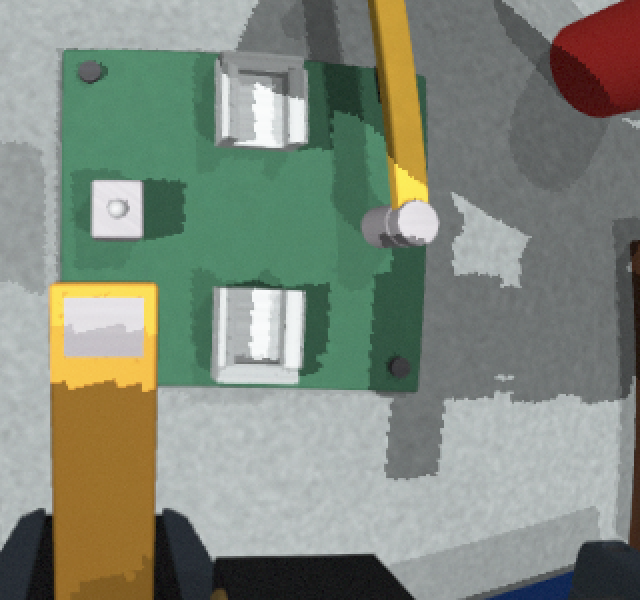

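The wide crop shows plate corners (63,49), (426,76) and (417,391), the catch top (117,208), and the cap (418,222). The saddles' inner-end cheek tops are at (213,288)/(304,290) and (216,146)/(307,148). I'll fit the pose to these points.

Run:
```python
from h import *
np.set_printoptions(precision=1,suppress=True)
q=np.load('w5.npy'); px=lambda p:np.array(p,float)/2+[270,0]-.25
feat=[((63,49),12,(-105,95)),((426,76),12,(105,95)),((417,391),12,(105,-95)),((117,208),46,(-75,0)),((258.5,289),45,(0,-39)),((261.5,147),45,(0,39)),((418,222),64,(75,0))]
P=np.array([wrist(px([p]),z,q[:3],q[3:])[0] for p,z,m in feat]); M=np.array([m for *_,m in feat])
t,th,e=fit(M,P); print(t,th,e); R=Ro.from_euler('z',th,degrees=True).as_matrix()[:2,:2]
print(P[:,:2]-(M@R.T+t)); print('saddle mid',P[4:6,:2].mean(0),'no cap',fit(M[:6],P[:6]))
b=wrist(px([(50,284),(158,284)]),27.5+q[2]-0,q[:3],q[3:]); print('bar end',b)  # bar top above TCP
from math import *
c=Ro.from_euler('xyz',q[3:],degrees=True); print('in tool',c.inv().apply(b-q[:3]))
```

```text
[ 562.3 -237. ] -13.46154707554145 3.428453907752555
[[ 1.4 -0.6]
 [ 0.1 -0.2]
 [-0.   1.9]
 [ 1.1  0.5]
 [-1.7  1.2]
 [-2.4 -3.4]
 [ 1.7  0.6]]
saddle mid [ 560.2 -238.1] no cap (array([ 562. , -237.1]), np.float64(-13.540287093534621), np.float64(3.3279057841608335))
bar end [[ 466.3 -249.3  277.3]
 [ 486.3 -253.9  277.3]]
in tool [[ 72.3 -11.  -27.5]
 [ 72.3   9.5 -27.5]]
```

Run:
```python
from h import *
go(563.5,-235.6,70,76.6)
```

```text
t 13.75 turn [-0.03  0.01  0.28] shift [107.9  80.6 179.4] pos [ 460.6 -322.3  249.5] [-1.7997e+02  1.0000e-02  7.6880e+01] F [ 0.7  0.7 -5.4] w 21.9 40.0
```

Request:
carry_out([
  [0, 0, 0.2, 30, 22, 20, -1],
  [0, 0, 0.2, 60, 45, 40, -1],
  [0, 0, 0.2, 85, 65, 70, -1],
  [0, 0, 0.2, 100, 76, 100, -1],
  [0, 0, 0.2, 108, 80.5, 130, -1],
  [0, 0, 0.2, 108, 80.5, 155, -1],
  [0, 0, 0.2, 108, 80.5, 172, -1],
  [0, 0, 0.2, 108, 80.5, 179, -1],
  [0, 0, 0.2, 108, 80.5, 179, -1],
  [0, 0, 0.2, 108, 80.5, 179, -1],
])

```text
time_s: 14.75
ee_pos: [564.2, -235.6, 71.6]
ee_rot: [179.9, 0.0, 76.7]
force: [-0.3, 0.7, -5.8]
gripper_width: 21.8
gripper_force: 40.0
```

Run:
```python
from h import *
go(563.5,-235.6,25.3,76.6)
f=grab_frame('side'); cv2.imwrite('pics/s6.png',cv2.resize(f[290:430,330:520,::-1],None,fx=4,fy=4,interpolation=cv2.INTER_CUBIC))
```

```text
t 14.75 turn [0.09 0.01 0.07] shift [-0.1 -0.7 46.3] pos [ 564.2 -235.6   71.6] [1.7991e+02 1.0000e-02 7.6670e+01] F [-0.3  0.7 -5.8] w 21.8 40.0
```

View pics/s6.png

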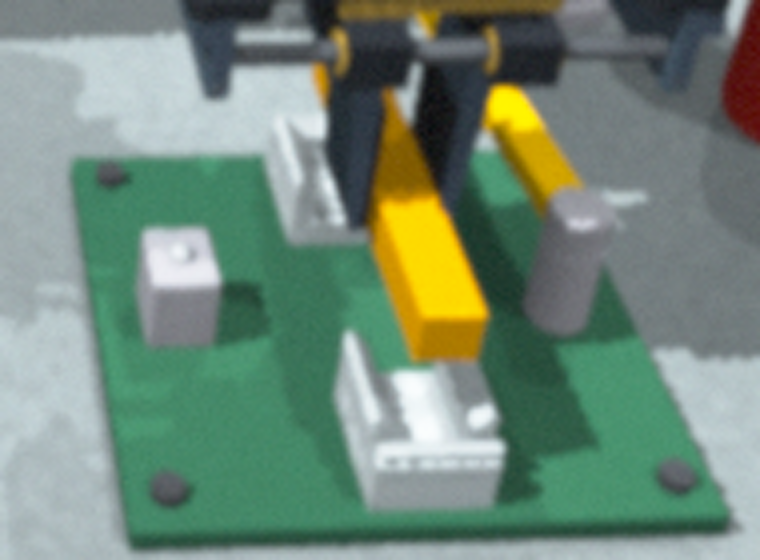

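The side crop shows the bar end at (445,340) over the near saddle's channel (415,400), parallel to it. I'll lower into the flares and check the force.

Request:
carry_out([
  [0, 0, 0, 0, -0.5, 8, -1],
  [0, 0, 0, 0, -0.5, 16, -1],
  [0, 0, 0, 0, -0.5, 24, -1],
  [0, 0, 0, 0, -0.5, 30, -1],
  [0, 0, 0, 0, -0.5, 34, -1],
  [0, 0, 0, 0, -0.5, 34, -1],
  [0, 0, 0, 0, -0.5, 34, -1],
])

```text
time_s: 15.5
ee_pos: [563.0, -234.7, 36.8]
ee_rot: [-180.0, -0.0, 76.7]
force: [0.7, -0.5, -5.7]
gripper_width: 21.6
gripper_force: 40.0
```

Request:
carry_out([
  [0, 0, 0, 0, 0, 3, -1],
  [0, 0, 0, 0, 0, 6, -1],
  [0, 0, 0, 0, 0, 8, -1],
  [0, 0, 0, 0, 0, 10, -1],
  [0, 0, 0, 0, 0, 11, -1],
  [0, 0, 0, 0, 0, 11, -1],
])

```text
time_s: 16.1
ee_pos: [562.9, -234.7, 25.7]
ee_rot: [-180.0, -0.0, 76.7]
force: [-0.7, -0.3, -6.4]
gripper_width: 21.7
gripper_force: 40.0
```

Still free, with no side force. I'll continue until it touches.

Request:
carry_out([
  [0, 0, 0, 0, 0, 0.5, -1],
  [0, 0, 0, 0, 0, 1, -1],
  [0, 0, 0, 0, 0, 1, -1],
])

```text
time_s: 16.4
ee_pos: [563.1, -234.8, 25.4]
ee_rot: [180.0, 0.0, 76.7]
force: [-1.0, 0.9, -3.3]
gripper_width: 22.1
gripper_force: 40.0
```

Request:
carry_out([
  [0, 0, 0, 0, 0, 0.5, -1],
  [0, 0, 0, 0, 0, 1, -1],
  [0, 0, 0, 0, 0, 1, -1],
])

```text
time_s: 16.7
ee_pos: [563.1, -234.8, 25.3]
ee_rot: [180.0, 0.0, 76.7]
force: [-2.2, 1.6, 5.6]
gripper_width: 21.9
gripper_force: 40.0
```

It touched at the expected height, so the bar is seated. I'll release and lift straight up.

Request:
carry_out([
  [0, 0, 0, 0, 0, -0.5, -0.4],
  [0, 0, 0, 0, 0, -0.5, -0.2],
  [0, 0, 0, 0, 0, -0.5, 0],
  [0, 0, 0, 0, 0, -0.5, 0],
  [0, 0, 0, 0, 0, -0.5, 0],
  [0, 0, 0, 0, 0, -15, 0],
  [0, 0, 0, 0, 0, -50, 0],
  [0, 0, 0, 0, 0, -90, 0],
  [0, 0, 0, 0, 0, -130, 0],
  [0, 0, 0, -45, 0, -170, 0],
  [0, 0, 0, -90, 0, -200, 0],
  [0, 0, 0, -120, 0, -200, 0],
  [0, 0, 0, -120, 0, -200, 0],
  [0, 0, 0, -120, 0, -200, 0],
])

```text
time_s: 18.1
ee_pos: [534.9, -352.1, 223.6]
ee_rot: [-180.0, -0.0, 76.6]
force: [0.3, 1.5, -0.1]
gripper_width: 45.9
gripper_force: 0.0
```

Run:
```python
from h import *
s=state(); f=grab_frame('wrist'); cv2.imwrite('pics/w7.png',cv2.resize(f[:300,200:520,::-1],None,fx=2,fy=2)); np.save('w7.npy',np.r_[s['ee_pos'],s['ee_rot']]); go(661,-87.4,130,165)
m=cv2.inRange(cv2.cvtColor(grab_frame('top'),cv2.COLOR_RGB2HSV),(0,150,70),(8,255,255)); m[:,395:]=0; p=np.argwhere(m)[:,::-1]; print(len(p),p.min(0),p.max(0))
```

```text
t 18.15 turn [ -0.    -0.12 -88.33] shift [285.4  61.9  93.4] pos [ 535.  -351.   223.1] [-1.7992e+02 -8.0000e-02  7.6670e+01] F [-0.4 -0.3 -0.4] w 45.6 0.0
45 [376 147] [383 157]
```

View pics/w7.png

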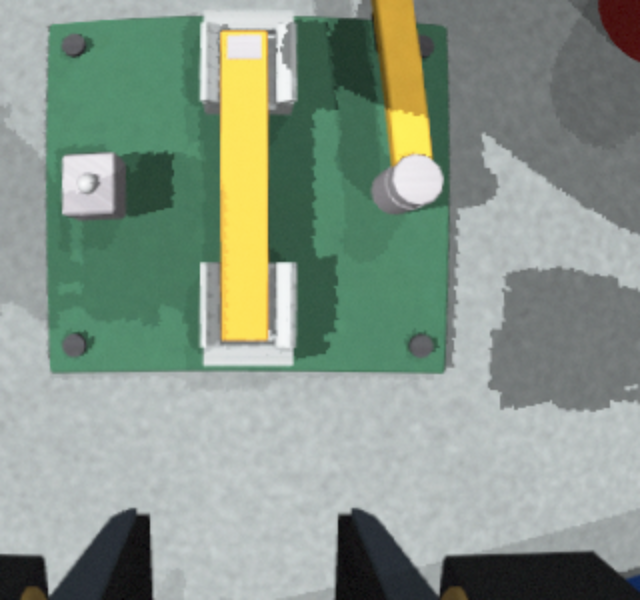

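The bar lies home in both saddles, crop (221–268, 32–341), and the keeper is open at (400,90). Next I'll take the keeper knob.

Run:
```python
from h import *
go(661,-88,180,81.6)
```

```text
t 18.2 turn [-0.09 -0.08 -4.87] shift [284.3  62.3  43.3] pos [ 535.2 -350.5  223. ] [-1.7991e+02 -7.0000e-02  7.6730e+01] F [ 0.9  0.2 -0.1] w 45.9 0.0
```

Request:
carry_out([
  [0, 0, -4.9, 40, 9, 0, 0.1],
  [0, 0, -4.9, 80, 18, 0, 0.1],
  [0, 0, -4.9, 120, 26, 5, 0.1],
  [0, 0, -4.9, 160, 35, 10, 0.1],
  [0, 0, -4.9, 200, 44, 20, 0.1],
  [0, 0, -4.9, 240, 53, 30, 0.1],
  [0, 0, -4.9, 270, 60, 40, 0.1],
  [0, 0, -4.9, 284, 62, 43, 0.1],
  [0, 0, -4.9, 284, 62, 43, 0.1],
  [0, 0, -4.9, 284, 62, 43, 0.1],
  [0, 0, -4.9, 284, 62, 43, 0.1],
])

```text
time_s: 19.3
ee_pos: [660.7, -90.8, 181.6]
ee_rot: [180.0, 0.0, 81.5]
force: [-0.4, 1.0, 0.1]
gripper_width: 49.9
gripper_force: 0.0
```

Run:
```python
from h import *
go(661,-88,73,81.6)
c=camera_model('side'); R=Ro.from_euler('xyz',c['rotation'],degrees=True).as_matrix()
f=grab_frame('side'); m=cv2.inRange(cv2.cvtColor(f,cv2.COLOR_RGB2HSV),(0,150,70),(8,255,255)); m[:,480:]=0; m[:240]=0;p=np.argwhere(m)[:,::-1]; print(len(p),p.min(0),p.max(0),p.mean(0))
p=(np.array([[661,-87.4,84]])-c['origin'])@R; print(c['cx']-c['fx']*p[:,0]/p[:,2],c['cy']+c['fy']*p[:,1]/p[:,2])
```

```text
t 19.3 turn [ 0.05  0.03 -0.07] shift [  2.9  -0.2 108.6] pos [660.7 -90.8 181.6] [1.7995e+02 3.0000e-02 8.1530e+01] F [-0.4  1.   0.1] w 49.9 0.0
130 [430 258] [439 279] [434.66923077 268.36153846]
[434.85392033] [267.40637766]
```

The side camera agrees with the knob estimate to about 1 px. Descending to grip.

Request:
carry_out([
  [0, 0, 0, 2.5, 0, 25, 0.1],
  [0, 0, 0, 2.5, 0, 50, 0.1],
  [0, 0, 0, 2.5, 0, 75, 0.1],
  [0, 0, 0, 2.5, 0, 95, 0.1],
  [0, 0, 0, 2.5, 0, 106, 0.1],
  [0, 0, 0, 2.5, 0, 106, 0.1],
  [0, 0, 0, 2.5, 0, 106, -0.3],
  [0, 0, 0, 2.5, 0, 106, -0.6],
  [0, 0, 0, 2.5, 0, 106, -1],
  [0, 0, 0, 2.5, 0, 106, -1],
  [0, 0, 0, 2.5, 0, 106, -1],
], force=12)

```text
time_s: 20.45
ee_pos: [661.6, -86.9, 75.5]
ee_rot: [180.0, -0.0, 81.6]
force: [-0.4, 0.6, 1.6]
gripper_width: 15.6
gripper_force: 12.0
```

Request:
carry_out([
  [0, 0, -2, 0, -6, 0, -1],
  [0, 0, -5, -0.6, -14.8, 0, -1],
  [0, 0, -10, -2.6, -29.5, 0, -1],
  [0, 0, -15, -5.8, -44, 0, -1],
  [0, 0, -20, -10.3, -58.1, 0, -1],
  [0, 0, -25, -15.9, -71.8, 0, -1],
  [0, 0, -30, -22.8, -85, 0, -1],
  [0, 0, -35, -30.7, -97.5, 0, -1],
  [0, 0, -40, -39.8, -109.3, 0, -1],
  [0, 0, -40, -39.8, -109.3, 0, -1],
])

```text
time_s: 21.45
ee_pos: [546.7, -111.2, 75.5]
ee_rot: [180.0, 0.1, 121.5]
force: [0.3, -0.2, 0.1]
gripper_width: 15.5
gripper_force: 12.0
```

Request:
carry_out([
  [0, 0, -2, 0, -6, 0, -1],
  [0, 0, -5, -0.6, -14.8, 0, -1],
  [0, 0, -10, -2.6, -29.5, 0, -1],
  [0, 0, -15, -5.8, -44, 0, -1],
  [0, 0, -20, -10.3, -58.1, 0, -1],
  [0, 0, -25, -15.9, -71.8, 0, -1],
  [0, 0, -30, -22.8, -85, 0, -1],
  [0, 0, -35, -30.7, -97.5, 0, -1],
  [0, 0, -38, -36, -104.7, 0, -1],
  [0, 0, -40, -39.8, -109.3, 0, -1],
  [0, 0, -40, -39.8, -109.3, 0, -1],
])

```text
time_s: 22.55
ee_pos: [475.7, -201.9, 75.4]
ee_rot: [180.0, 0.0, 161.5]
force: [-1.1, -0.5, 2.8]
gripper_width: 15.8
gripper_force: 12.0
```

Request:
carry_out([
  [0, 0, -1, 0, -3, 0, -1],
  [0, 0, -2, -0.1, -5.9, 0, -1],
  [0, 0, -3, -0.2, -8.9, 0, -1],
  [0, 0, -4, -0.4, -11.9, 0, -1],
  [0, 0, -5, -0.6, -14.8, 0, -1],
  [0, 0, -5, -0.6, -14.8, 0, -1],
  [0, 0, -5, -0.6, -14.8, 0, -1],
], force=30)

```text
time_s: 23.25
ee_pos: [471.8, -215.6, 75.4]
ee_rot: [180.0, 0.1, 166.6]
force: [-0.7, 0.5, 4.5]
gripper_width: 15.0
gripper_force: 30.0
```

Request:
carry_out([
  [0, 0, 0, 0, -0.7, 0, -1],
  [0, 0, 0, 0, -1.5, 0, -1],
  [0, 0, 0, 0, -1.5, 0, -1],
  [0, 0, 0, 0, -1.5, 0, -1],
])

```text
time_s: 23.65
ee_pos: [471.8, -215.7, 75.4]
ee_rot: [179.9, 0.1, 166.5]
force: [-0.6, 5.1, 5.1]
gripper_width: 15.5
gripper_force: 30.0
```

Request:
carry_out([
  [0, 0, 0, 0, -0.7, 0, -1],
  [0, 0, 0, 0, -1.5, 0, -1],
  [0, 0, 0, 0, -1.5, 0, -1],
  [0, 0, 0, 0, -1.5, 0, -1],
])

```text
time_s: 24.05
ee_pos: [471.7, -215.8, 75.4]
ee_rot: [179.7, 0.0, 166.5]
force: [3.8, 9.6, 6.3]
gripper_width: 15.3
gripper_force: 30.0
```

It is firm against a stop at the predicted shut angle. I'll release and lift.

Request:
carry_out([
  [0, 0, 0, 0, 1.5, 0, -1],
  [0, 0, 0, 0, 1.5, 0, -0.4],
  [0, 0, 0, 0, 1.5, 0, 0],
  [0, 0, 0, 0, 1.5, 0, 0.1],
  [0, 0, 0, 0, 1.5, 0, 0.1],
  [0, 0, 0, 0, 1.5, -15, 0.1],
  [0, 0, 0, 0, 1.5, -50, 0.1],
  [0, 0, 0, 0, 1.5, -90, 0.1],
  [0, 0, 0, 50, 1.5, -120, 0.1],
  [0, 0, 0, 100, 1.5, -130, 0.1],
  [0, 0, 0, 140, 1.5, -130, 0.1],
  [0, 0, 0, 150, 1.5, -130, 0.1],
  [0, 0, 0, 150, 1.5, -130, 0.1],
])

```text
time_s: 25.35
ee_pos: [323.7, -182.2, 205.2]
ee_rot: [-180.0, 0.1, 166.5]
force: [0.6, -0.1, -0.8]
gripper_width: 50.0
gripper_force: 0.0
```

Run:
```python
from h import *
f=grab_frame('top'); cv2.imwrite('pics/t9.png',cv2.resize(f[130:270,365:515,::-1],None,fx=4,fy=4,interpolation=cv2.INTER_CUBIC))
c=camera_model('top'); R=Ro.from_euler('xyz',c['rotation'],degrees=True).as_matrix()
for a in (166.6,163.6):
  q=np.array([635.9+170*np.cos(np.radians(a)),-255.4+170*np.sin(np.radians(a)),105]); p=(q-c['origin'])@R
  print(c['cx']-c['fx']*p[0]/p[2],c['cy']+c['fy']*p[1]/p[2])
m=cv2.inRange(cv2.cvtColor(f,cv2.COLOR_RGB2HSV),(0,150,70),(8,255,255)); m[:200]=0;m[:,:400]=0;m[:,480:]=0;p=np.argwhere(m)[:,::-1];print(len(p),p.mean(0)); go(0,0,0,0)
```

```text
447.77145629709855 246.83663061910818
443.2690385052968 245.60115566830663
55 [446.43636364 247.25454545]
t 25.4 turn [1.6000e-01 5.0000e-02 1.6655e+02] shift [359.2 102.2 204.5] pos [ 325.2 -182.8  205.3] [-1.7998e+02  1.1000e-01  1.6655e+02] F [1.2 0.2 0.6] w 50.1 0.0
```

View pics/t9.png

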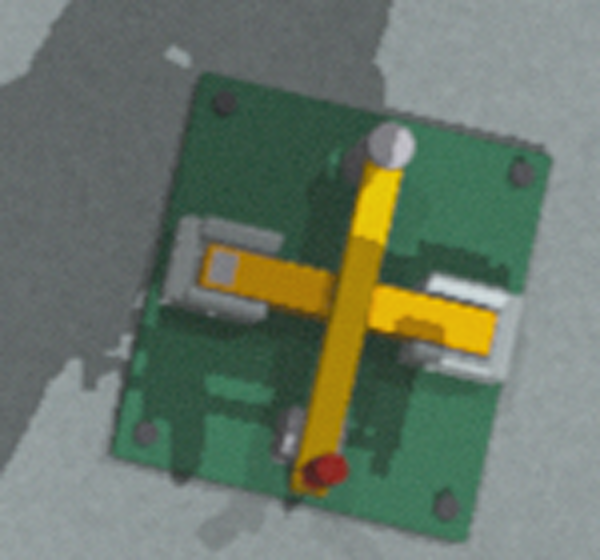

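The crop shows the keeper lying from the hinge cap (392,146) across the bar and over the catch block to the knob (325,470). The knob is within about 1 px of the shut prediction, and the bar is still home.

```bash
python3 -c "
from workcell import *
print(workorder.job_done())"
```

```text
the job is handed in; nothing more can be done
None
```

The job is handed in, but no verdict came back: the gold bar lies fully home in the fixture channel with the keeper shut over it. I saw no sign that the dark bars or hubs moved, though I didn't measure them again at the end; releasing the bar onto the mat meant letting it down the last few millimetres, because the fingertips could not go lower.

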